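# Close up a loaded plate scanner

### The arm

A 7-joint arm with a two-finger parallel gripper is mounted at the origin on the work surface. World frame = base frame: x ahead of the robot, y to its left, z up, the work surface at z = 0. Lengths are in mm, angles in degrees, forces in N, time in s.
With the tool pointing down it reaches from about 350 to 900 mm from the base axis. Payload 7.2 kg.
Tool frame: the origin (TCP) lies at the very end of the fingers, on their centre line; the grasp point (between the pads) lies 19 mm behind it; z points along the fingers, y is the line along which they close (so a half turn about z gives the same grasp; the last joint's range is limited). The gripper opens to 85 mm and grips with 20 to 120 N. Pads are 22 mm wide; open, the fingers measure 114 mm over their backs; the gripper's body (76 mm by 85 mm) begins 54 mm behind the grasp point. The pads swing forward as they close: fully open they stand 13 mm farther back than shut.
Start: joints at [-80.34, 23.554, -0.728, 91.456, 0.321, 64.991, -4.71], TCP at [146.63, 607.559, 231.297] pointing down, gripper open.
Joint ranges: [-169.25, 169.25], [-16.82, 113.86], [-84.01, 82.57], [7.8, 145.47], [-59.2, 239.2], [7.22, 106.19], [-163.78, 163.78]. Speed limits (degrees/s): [136.94, 136.94, 172.46, 172.46, 180, 180, 180].

### API

Orientations are given as [roll, pitch, yaw] about the fixed x, y, z axes, in that order (R = Rz(yaw) Ry(pitch) Rx(roll)).
In Python, from workcell import arm gives the robot as it stands.
- The arm moves only by the tool drive_tool, never from a script. Its argument "targets" is a list of rows, each an object with "delta_pos": the shift along the world's x, y, z in units of 300 mm (1.0 is 300 mm), a list of three; "twist": the turn, a rotation vector about the world's x, y, z in units of 60 degrees (1.0 is 60 degrees), a list of three. A call has exactly 8 rows; each row is the pose to reach, as a shift and turn from the pose commanded when the call began; what a row does not reach only later rows make up. A row lasts 1/12 s, in which the tool goes at most 41.7 mm and 7.16 degrees, less where a joint would pass 70% of its speed; a pose out of reach is approached as far as the arm can. A call with a number of a shift or a turn outside -1 to 1 is refused whole. A call with a gripper value outside its range is refused whole. "jaw" is the finger opening in mm, from 0 to 85.4, set as the call begins (left out, the last holds). The fingers move at their own pace and stop on an object; "squeeze" is the grip in N (left out, the last holds). Time passes only in rows, so rows that repeat a pose let the fingers close, or fill a call up. It gives the time, the measured TCP pose, the force, the opening and the grip force at its end, in the units of the state.
- arm.read_state(): the state, without advancing time (a new reading comes with each control period).
- arm.capture(name): name is "scene" or "side" or "wrist"; returns (picture, depth): 384x512x3 uint8, red, green, blue; 384x512 float32, mm along the optical axis (not along the pixel's ray), 0 where there is no reading.
- arm.camera_info(name): a dict with "intrinsics" (3x3 intrinsics, pixels), "R" (3x3) and "t" (3): a world point X has camera coordinates R X + t; the wrist camera has in their place "mount" (4x4, takes a point from camera to tool coordinates, whose origin is the TCP and whose axes are the flange's). Camera axes: x right, y down, z forward; pixel columns grow to the right and rows downward; lengths in mm; the calibration is good to about 2 mm. A picture is of the moment at which its call begins: read the wrist's pose just before it. camera_info takes no time and is no camera call.
- arm.job_done(): hands the job in; it is judged then, once.
The state is a dict: "clock": time; "joint_pos": joint angles; "joint_vel": joint speeds; "effort": joint torques, N m; "position": TCP position; "orientation": TCP orientation; "force": force on the tool from outside, world axes, zero at the start; "moment": the same for the moment, N m; "finger_gap": finger opening in mm; "grip_force": force on a finger pad.
Only numpy, scipy, OpenCV 4.12 (cv2) and the standard library are available. Lean on these libraries where they do the work, as an engineer would, in place of code of your own. Each camera call takes 0.05 s, during which the arm holds its last target. There are 200 camera calls.

### The job

The plate scanner stands open with a well plate in its drawer. With the fingertips, first push the drawer fully home while the hood is still up, then push the cream hood down until it is fully shut; slam neither, and do not touch the plate in the drawer. Pick nothing up, and leave everything else on the bench where it stands.

Things in the scene. Friction and masses are not known exactly. Their poses are not given: they have to be found in the camera images.
- scanner: Grey plate scanner fixed to the bench: housing 240 (x, depth) x 210 (y, width) x 90 mm high, open on top under the hood. Origin: centre of its underside, on the bench. Its own -x axis points out of its front, the way the drawer comes out; here the front looks roughly to the robot's right (world -y).
- drawer (a joint): How far the drawer is out, in m: 0 fully home (a hard stop), up to 0.12 out along the scanner's -x. It slides with a few newtons of friction and stays where it is left.
- drawer_front (a point): Centre of the outer face of the drawer's flat cream front, 53 mm above the bench; moves with the drawer. The front is 176 mm wide (scanner y), 62 mm high (from 22 to 84 mm above the bench), upright, no handle, and faces the scanner's -x. With the drawer home it is 120 mm in front of the scanner's origin. Behind it the tray is open on top.
- hood (a joint): Hood angle in rad: 0 shut (a hard stop), about 1.57 standing upright; opens upward about the hinge at the scanner's rear. The hinge is stiff: the hood stays at whatever angle it is left and needs about 1 to 4 N at its free edge to move down.
- hood_hinge (a point): Middle of the hood's hinge axis (parallel to scanner y), fixed to the housing, 115 mm behind the scanner's origin along its +x and 92 mm above the bench.
- hood_edge (a point): Middle of the hood's free edge on its outer (upper when shut) face, 246 mm from the hinge axis; moves with the hood. Hood: cream panel 250 mm long, 230 mm wide, 8 mm thick, outer face 8 mm off the hinge axis, black inside, skirt 31 mm deep on the free edge and sides. Shut, the outer face lies level 100 mm above the bench, and the skirt hangs in front of the drawer's top.
- plate: White well plate with pink wells, 85.5 (x) x 127.5 (y) x 14 mm, lying loose on the tray of the drawer between two guide rails, its underside 31 mm above the bench; it rides along with the drawer; not to be touched. Origin: centre of its underside.
- spare_plate: Bystander: white well plate with blue wells, 85.5 x 127.5 x 14 mm, flat on the bench beside the scanner. Origin: centre of its underside.
- amber_bottle: Bystander: amber bottle with blue cap, 54 mm across, 100 mm high, upright on the bench beside the drawer. Origin: centre of its underside.
- flask: Bystander: glass conical flask, 86 mm across the foot, 130 mm high. Origin: centre of its underside.
- cylinder: Bystander: glass measuring cylinder on a blue foot, 68 mm across the foot, 198 mm high. Origin: centre of its underside.
- wash_bottle: Bystander: white wash bottle with red cap and spout, 68 mm across, 163 mm high. Origin: centre of its underside.
- tip_box: Bystander: blue pipette tip box with yellow tips, 120 (x) x 85 (y) x 53 mm high. Origin: centre of its underside.

How it is judged:
By the outcome, as a careful person would: the job done as asked, in the order asked, and still so for the second after the job is handed in, with the robot touching nothing.
It also fails if it takes over 56 s, if anything falls off the work surface, if the arm or the gripper's body presses on something with over 40 N, if the wrist force passes 120 N, or if a joint passes its speed limit or range.

## Working session

There is one attempt and no reset: what is moved stays moved. The work goes in short steps, Python scripts to look and compute and a tool call to move; the robot and the scene stay as the last step left them, time stands still between calls to the robot, and variables do not carry over. Pictures are saved under pics/ and viewed, at most 10 in all, crops included, and the job is handed in when it is done.

Besides the shell and the picture viewer there is one more tool, called after ">>>" by a JSON object that holds its "method" and its "body", one argument or row to a line. drive_tool: Moves the arm, as the interface text tells. Shifts and turns lie within -1 to 1; 1 stands for 300 mm of shift or 60 degrees of turn. Its arguments: {"type":"object","properties":{"targets":{"type":"array"},"jaw":{"type":"number"},"squeeze":{"type":"number"}},"required":["targets"]}

```bash
mkdir -p pics; cat > h.py <<'E'
from workcell import arm
import numpy as np, cv2
def cap(name,tag):
    rgb,d=arm.capture(name); cv2.imwrite(f'pics/{tag}.png',rgb[:,:,::-1]); np.savez(f'pics/{tag}.npz',rgb=rgb,d=d); return rgb,d
def cloud(name,d):
    c=arm.camera_info(name); K=np.array(c['intrinsics']);R=np.array(c['R']);t=np.array(c['t'])
    v,u=np.mgrid[:d.shape[0],:d.shape[1]]
    P=np.stack([(u-K[0,2])/K[0,0]*d,(v-K[1,2])/K[1,1]*d,d],-1)
    P=(P-t)@R; P[d==0]=np.nan; return P
E
python3 - <<'E'
from h import *
for n in('scene','side'):
    rgb,d=cap(n,n+'0'); c=arm.camera_info(n); R=np.array(c['R']);print(n,-R.T@np.array(c['t']),R[2])
s=arm.read_state();print(s['clock'],s['position'],s['orientation'],s['finger_gap'],s['force'])
a=cv2.imread('pics/scene0.png');b=cv2.imread('pics/side0.png')
E
```

```text
scene [1166.37477927  139.63122778 1149.73985136] [-0.49468534 -0.09902554 -0.86341204]
side [ 999.01111616 -758.36855697  886.29336104] [-0.40698465  0.63313952 -0.65840553]
0.1 [146.55381303 607.10111948 230.53772324] [-1.79916071e+02  6.71092256e-03  1.66435393e+02] 85.45897572974346 [-0.78840486 -0.34867558 -0.19661601]
```

View pics/scene0.png

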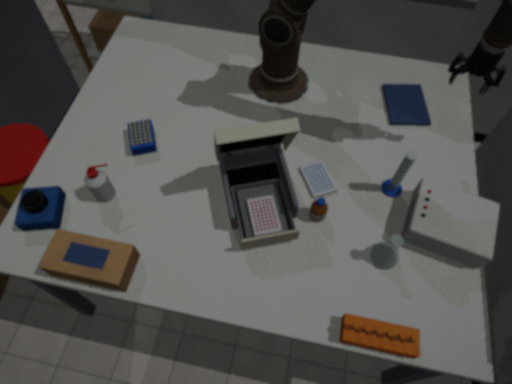

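View pics/side0.png

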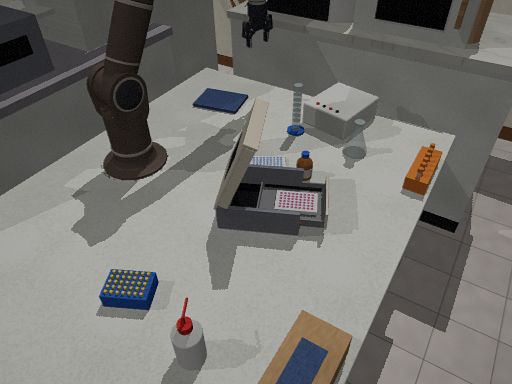

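The scene view shows the scanner at about (258,190), with the hood upright on the robot's side at (257,132) and the drawer front at (268,238). The amber bottle is at (318,208) and the spare plate at (318,178). The drawer seems to come out away from the robot, along +x, although the text says -y. I'll measure to settle it.

```bash
python3 - <<'E'
from h import *
for n,pts in(('scene',dict(base=(280,95),hoodL=(217,138),hoodR=(297,124),hoodtop=(257,130),frontL=(243,243),frontR=(294,235),plate=(264,214),bottle=(319,202),spare=(318,178),tip=(142,135),hous=(226,195),houR=(290,180),cyl=(392,188))),
 ('side',dict(hoodout=(238,165),hoodtopR=(262,105),hoodtopL=(245,112),front=(326,205),plate=(297,202),bottle=(305,155),spare=(268,160),hous=(265,215)))):
    d=np.load(f'pics/{n}0.npz')['d'];P=cloud(n,d)
    for k,(u,v) in pts.items(): print(n,k,np.round(P[v,u]))
# combined topview
Q=np.concatenate([cloud(n,np.load(f'pics/{n}0.npz')['d']).reshape(-1,3) for n in('scene','side')])
C=np.concatenate([np.load(f'pics/{n}0.npz')['rgb'].reshape(-1,3) for n in('scene','side')])
m=(Q[:,0]>250)&(Q[:,0]<850)&(Q[:,1]>-300)&(Q[:,1]<300)&(Q[:,2]>12)&(Q[:,2]<450)
Q=Q[m];C=C[m]
im=np.zeros((600,800,3),np.uint8)
o=np.argsort(Q[:,2])
h=cv2.applyColorMap(np.clip(Q[:,2]*0.7,0,255).astype(np.uint8),cv2.COLORMAP_JET)[:,0]
im2=np.zeros((600,600,3),np.uint8)
for i in o: cv2.circle(im2,(int(300+Q[i,1]),int(Q[i,0]-250)),1,h[i].tolist(),-1)
cv2.imwrite('pics/top.png',im2)
E
```

```text
scene base [84. 25. 11.]
scene hoodL [557. -80. 313.]
scene hoodR [466. 119. 315.]
scene hoodtop [510.  17. 315.]
scene frontL [735.  27.  71.]
scene frontR [672. 169.  56.]
scene plate [614.  67.  40.]
scene bottle [567. 225.  96.]
scene spare [428. 217.  11.]
scene tip [ 403. -412.   41.]
scene hous [598. -58.  85.]
scene houR [505. 126.  89.]
scene cyl [427. 458.  31.]
side hoodout [ 529. -102.  257.]
side hoodtopR [478.  98. 314.]
side hoodtopL [160. 484.  -1.]
side front [717.  54.  83.]
side plate [624.  60.  45.]
side bottle [567. 218.  98.]
side spare [423. 229.  15.]
side hous [585. -64.  76.]
```

View pics/top.png

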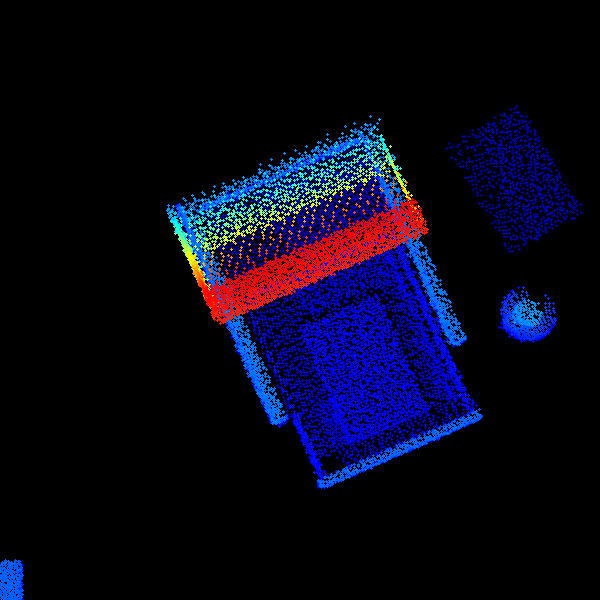

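The depth data from both cameras agree: the drawer front faces roughly +x (away from the robot) and the hood is about 65° up. The text's "-y" is wrong, so I go by the measurement. Next I'll fit the frame precisely.

```bash
cat >> h.py <<'E'
from scipy.spatial.transform import Rotation as Ro
def tcp(): s=arm.read_state(); return np.array(s['position']),Ro.from_euler('xyz',s['orientation'],degrees=True),s
def rel(p,R,q,S):  # units for drive_tool
    return np.round((np.array(q)-p)/300,3),np.round((S*R.inv()).as_rotvec(degrees=True)/60,3)
E
python3 - <<'E'
from h import *
for n in('scene','side'):
    P=cloud(n,np.load(f'pics/{n}0.npz')['d']).reshape(-1,3)
    a=np.deg2rad(23.6); nn=np.array([np.cos(a),np.sin(a)])
    for _ in range(3):
        l=np.array([-nn[1],nn[0]])
        N=P[:,:2]@nn;L=P[:,:2]@l; N0=np.array([700,100])@nn;L0=np.array([700,100])@l
        m=(abs(N-N0)<14)&(abs(L-L0)<95)&(P[:,2]>76)&(P[:,2]<92)
        w=(P[m,:2]-P[m,:2].mean(0)); v=np.linalg.svd(w,full_matrices=False)[2][0]; v*=np.sign(v@l); nn=np.array([v[1],-v[0]])
    print(n,m.sum(),'ang',np.degrees(np.arctan2(nn[1],nn[0])),'N',np.percentile(N[m],[2,50,98]),'L',np.percentile(L[m],[1,99]),'z',np.percentile(P[m,2],[5,50,95]))
    m=(abs(L-L0)>96)&(abs(L-L0)<112)&(P[:,2]>80)&(P[:,2]<95)&(N<N0)&(N>N0-180)
    print(' house N max',np.percentile(N[m],[98,99.5]), 'L',[np.round(np.percentile(L[m&s],[2,50,98])) for s in(L<L0,L>L0)], 'z',np.median(P[m,2]))
    m=(abs(L-L0)<110)&(P[:,2]>295)&(N<N0)&(N>N0-300)
    print(' hoodtop N',np.percentile(N[m],[1,50,99]),'L',np.percentile(L[m],[1,99]),'z',np.percentile(P[m,2],[50,99]))
    for z in (130,180,230,280):
        m=(abs(L-L0)<113)&(abs(P[:,2]-z)<6)&(N>N0-350)&(N<N0)
        print('  hood z',z,m.sum(),np.percentile(N[m],[3,50,97]) if m.sum() else '')
    for nm,c,r in(('bottle',(567,222),40),('flask',(640,440),110),('cyl',(430,458),60)):
        m=(np.hypot(P[:,0]-c[0],P[:,1]-c[1])<r)&(P[:,2]>20); print(nm,m.sum(),P[m].min(0).round(),P[m].max(0).round())
E
```

```text
scene 191 ang 23.773926154482567 N [676.41112844 681.92208164 685.20657536] L [-276.22651719 -103.61983979] z [77.68353708 82.43478516 85.78925339]
 house N max [605.88917271 607.18188956] L [array([-295., -291., -287.]), array([-94., -90., -85.])] z 88.85032371775495
 hoodtop N [456.66895118 475.31999137 492.9821717 ] L [-298.15327934  -82.80760922] z [314.24523192 323.10836829]
  hood z 130 79 [386.06620035 389.69757705 414.24009542]
  hood z 180 80 [406.89728046 410.0772239  436.74735264]
  hood z 230 14 [438.88317586 451.58471668 460.0618722 ]
  hood z 280 7 [476.02447384 476.99219699 479.61916589]
bottle 329 [545. 203.  20.] [591. 255. 104.]
flask 1095 [550. 409.  20.] [698. 545. 136.]
cyl 445 [394. 445.  21.] [428. 477. 201.]
side 119 ang 23.11134728673545 N [678.01380984 681.49170736 685.63426066] L [-269.8424835   -96.75382109] z [79.76975105 83.4436996  86.41547903]
 house N max [605.56809489 607.79129115] L [array([-293., -287., -279.]), array([-87., -84., -79.])] z 89.24857157929117
 hoodtop N [448.76885939 474.75577754 493.78440491] L [-291.43862228  -75.63645289] z [315.70943175 323.45778473]
  hood z 130 20 [376.36511811 379.32070918 381.97063528]
  hood z 180 23 [396.98943482 399.9443742  402.68306973]
  hood z 230 23 [417.89573878 420.68721263 423.12927082]
  hood z 280 31 [438.44620922 440.96458833 444.74073193]
bottle 276 [537. 200.  20.] [591. 241. 102.]
flask 846 [548. 402.  20.] [699. 544. 134.]
cyl 384 [393. 441.  21.] [427. 475. 204.]
```

>>> {"method": "drive_tool", "body": {
  "targets": [
    {"delta_pos":[0.1,-0.05,0.1],"twist":[0,0,-0.1]},
    {"delta_pos":[0.2,-0.1,0.2],"twist":[0,0,-0.2]},
    {"delta_pos":[0.32,-0.15,0.26],"twist":[0,0,-0.3]},
    {"delta_pos":[0.44,-0.21,0.3],"twist":[0,0,-0.4]},
    {"delta_pos":[0.56,-0.27,0.34],"twist":[0,0,-0.5]},
    {"delta_pos":[0.68,-0.33,0.38],"twist":[0,0,-0.6]},
    {"delta_pos":[0.8,-0.38,0.4],"twist":[0,0,-0.7]},
    {"delta_pos":[0.92,-0.44,0.4],"twist":[0,0,-0.8]}
  ],
  "jaw": 0
}}

```text
clock: 0.77
position: [420.0, 477.2, 352.9]
orientation: [179.9, -0.1, 118.2]
force: [1.7, 1.1, 0.5]
finger_gap: 0.0
grip_force: 0.0
```

```bash
cat >> h.py <<'E'
ang=23.5;n=np.array([np.cos(np.radians(ang)),np.sin(np.radians(ang)),0]);l=np.array([-n[1],n[0],0]);zz=np.array([0,0,1.])
def pt(N,L,z): return N*n+L*l+z*zz
def NL(p): return np.round([p@n,p@l,p[2]],1)
def tool(tilt_l=0,tilt_n=0): # wrist leaning to +l / to -n, degrees
    return Ro.from_rotvec(-n*np.radians(tilt_l))*Ro.from_rotvec(-l*np.radians(tilt_n))*Ro.from_euler('xyz',[180,0,113.5],degrees=True)
def go(q,S):
    p,R,s=tcp(); print('t',round(s['clock'],2),'p',p.round(1),'NL',NL(p),'ori',np.round(s['orientation'],1),'F',np.round(s['force'],1)); print(rel(p,R,q,S))
E
python3 - <<'E'
from h import *
go(pt(750,-143,300),tool(25))
E
```

```text
t 0.77 p [420.  477.2 352.9] NL [575.5 270.1 352.9] ori [ 1.799e+02 -1.000e-01  1.182e+02] F [1.7 1.1 0.5]
(array([ 1.083, -1.031, -0.176]), array([-0.377, -0.18 , -0.077]))
```

>>> {"method": "drive_tool", "body": {
  "targets": [
    {"delta_pos":[0.09,-0.09,0],"twist":[-0.05,-0.02,-0.01]},
    {"delta_pos":[0.18,-0.18,0],"twist":[-0.1,-0.045,-0.02]},
    {"delta_pos":[0.27,-0.27,0],"twist":[-0.15,-0.07,-0.03]},
    {"delta_pos":[0.36,-0.36,0],"twist":[-0.2,-0.09,-0.04]},
    {"delta_pos":[0.45,-0.45,0],"twist":[-0.25,-0.11,-0.05]},
    {"delta_pos":[0.54,-0.54,0],"twist":[-0.3,-0.14,-0.06]},
    {"delta_pos":[0.63,-0.63,0],"twist":[-0.34,-0.16,-0.07]},
    {"delta_pos":[0.72,-0.72,0],"twist":[-0.377,-0.18,-0.077]}
  ]
}}

```text
clock: 1.43
position: [635.1, 260.9, 350.6]
orientation: [-179.7, 25.2, 113.9]
force: [0.3, 0.3, -0.8]
finger_gap: -0.2
grip_force: 0.0
```

```bash
python3 - <<'E'
from h import *
go(pt(750,-143,200),tool(25))
E
```

```text
t 1.43 p [635.1 260.9 350.6] NL [686.5 -14.  350.6] ori [-179.7   25.2  113.9] F [ 0.3  0.3 -0.8]
(array([ 0.366, -0.31 , -0.502]), array([ 0.005, -0.003, -0.004]))
```

>>> {"method": "drive_tool", "body": {
  "targets": [
    {"delta_pos":[0.08,-0.07,0],"twist":[0,0,0]},
    {"delta_pos":[0.16,-0.14,0],"twist":[0,0,0]},
    {"delta_pos":[0.25,-0.21,-0.04],"twist":[0,0,0]},
    {"delta_pos":[0.33,-0.28,-0.1],"twist":[0,0,0]},
    {"delta_pos":[0.366,-0.31,-0.2],"twist":[0,0,0]},
    {"delta_pos":[0.366,-0.31,-0.32],"twist":[0,0,0]},
    {"delta_pos":[0.366,-0.31,-0.43],"twist":[0,0,0]},
    {"delta_pos":[0.366,-0.31,-0.5],"twist":[0,0,0]}
  ]
}}

```text
clock: 2.1
position: [742.5, 167.8, 196.2]
orientation: [-179.4, 25.0, 113.9]
force: [-0.5, 0.6, -1.3]
finger_gap: 0.1
grip_force: 0.0
```

```bash
python3 - <<'E'
from h import *
go(pt(750,-143,56),tool(25))
cap('scene','s1');cap('side','d1')
a=np.hstack([cv2.imread('pics/s1.png')[60:320,150:450],cv2.imread('pics/d1.png')[40:300,130:430]])
cv2.imwrite('pics/c1.png',cv2.resize(a,(800,347)))
E
```

```text
t 2.1 p [742.5 167.8 196.2] NL [ 747.8 -142.2  196.2] ori [-179.4   25.   113.9] F [-0.5  0.6 -1.3]
(array([ 0.008,  0.   , -0.467]), array([ 0.004, -0.008, -0.002]))
```

View pics/c1.png

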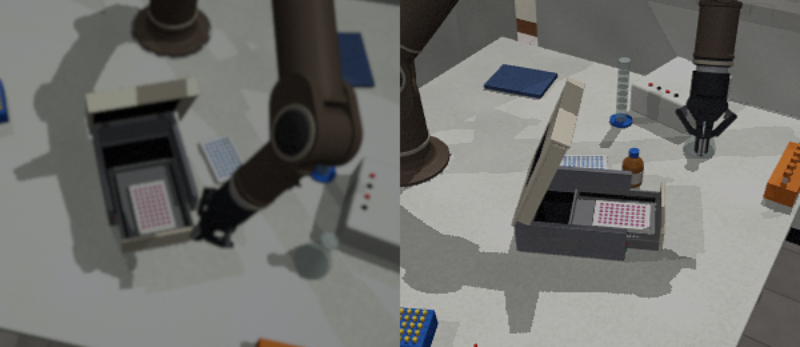

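The drawer, plate and hood are undisturbed. The arm passes well clear of the hood, and the gripper is at (210,220) in the left half. The knuckles bulge along the push direction, so I'll turn the hand 90° to put the slim side of the fingers against the drawer.

```bash
python3 - <<'E'
from h import *
p,R,s=tcp(); print(np.round(s['joint_pos'],1)); z=R.apply([0,0,1]); print(z.round(3),'half turn 90 rotvec/60',(z*1.5).round(3))
E
```

```text
[-41.7  40.7  24.4  76.4  10.3  66.2  -3.1]
[ 0.159 -0.392 -0.906] half turn 90 rotvec/60 [ 0.238 -0.589 -1.359]
```

>>> {"method": "drive_tool", "body": {
  "targets": [
    {"delta_pos":[0,0,0],"twist":[0.015,-0.037,-0.085]},
    {"delta_pos":[0,0,0],"twist":[0.03,-0.074,-0.17]},
    {"delta_pos":[0,0,0],"twist":[0.045,-0.11,-0.255]},
    {"delta_pos":[0,0,0],"twist":[0.06,-0.147,-0.34]},
    {"delta_pos":[0,0,0],"twist":[0.075,-0.184,-0.425]},
    {"delta_pos":[0,0,0],"twist":[0.09,-0.22,-0.51]},
    {"delta_pos":[0,0,0],"twist":[0.105,-0.257,-0.595]},
    {"delta_pos":[0,0,0],"twist":[0.119,-0.294,-0.68]}
  ]
}}

```text
clock: 2.87
position: [744.9, 169.1, 203.5]
orientation: [161.6, 17.7, 65.5]
force: [0.4, -0.9, 0.6]
finger_gap: 0.1
grip_force: 0.0
```

>>> {"method": "drive_tool", "body": {
  "targets": [
    {"delta_pos":[0,0,0],"twist":[0.015,-0.037,-0.085]},
    {"delta_pos":[0,0,-0.05],"twist":[0.03,-0.074,-0.17]},
    {"delta_pos":[0,0,-0.1],"twist":[0.045,-0.11,-0.255]},
    {"delta_pos":[0,0,-0.15],"twist":[0.06,-0.147,-0.34]},
    {"delta_pos":[0,0,-0.2],"twist":[0.075,-0.184,-0.425]},
    {"delta_pos":[0,0,-0.25],"twist":[0.09,-0.22,-0.51]},
    {"delta_pos":[0,0,-0.28],"twist":[0.105,-0.257,-0.595]},
    {"delta_pos":[0,0,-0.3],"twist":[0.119,-0.294,-0.68]}
  ]
}}

```text
clock: 3.53
position: [744.4, 169.6, 111.7]
orientation: [154.6, 0.6, 23.2]
force: [-0.3, -1.2, 0.3]
finger_gap: -0.1
grip_force: 0.0
```

```bash
python3 - <<'E'
from h import *
go(pt(722,-143,56),tool(25)*Ro.from_euler('z',90,degrees=True))
E
```

```text
t 3.53 p [744.4 169.6 111.7] NL [ 750.3 -141.3  111.7] ori [154.6   0.6  23.2] F [-0.3 -1.2  0.3]
(array([-0.084, -0.043, -0.186]), array([ 0.011, -0.006,  0.004]))
```

>>> {"method": "drive_tool", "body": {
  "targets": [
    {"delta_pos":[0,0,-0.06],"twist":[0,0,0]},
    {"delta_pos":[0,0,-0.12],"twist":[0,0,0]},
    {"delta_pos":[0,0,-0.17],"twist":[0,0,0]},
    {"delta_pos":[0,0,-0.19],"twist":[0,0,0]},
    {"delta_pos":[-0.03,-0.013,-0.19],"twist":[0,0,0]},
    {"delta_pos":[-0.06,-0.026,-0.19],"twist":[0,0,0]},
    {"delta_pos":[-0.085,-0.037,-0.19],"twist":[0,0,0]},
    {"delta_pos":[-0.11,-0.048,-0.19],"twist":[0,0,0]}
  ]
}}

```text
clock: 4.2
position: [711.3, 154.3, 55.1]
orientation: [154.5, 0.6, 23.4]
force: [0.1, -0.1, 0.5]
finger_gap: 0.1
grip_force: 0.0
```

>>> {"method": "drive_tool", "body": {
  "targets": [
    {"delta_pos":[-0.012,-0.005,0],"twist":[0,0,0]},
    {"delta_pos":[-0.024,-0.01,0],"twist":[0,0,0]},
    {"delta_pos":[-0.036,-0.016,0],"twist":[0,0,0]},
    {"delta_pos":[-0.048,-0.021,0],"twist":[0,0,0]},
    {"delta_pos":[-0.06,-0.026,0],"twist":[0,0,0]},
    {"delta_pos":[-0.072,-0.031,0],"twist":[0,0,0]},
    {"delta_pos":[-0.084,-0.037,0],"twist":[0,0,0]},
    {"delta_pos":[-0.096,-0.042,0],"twist":[0,0,0]}
  ]
}}

```text
clock: 4.87
position: [682.5, 141.8, 54.3]
orientation: [154.5, 0.7, 23.4]
force: [2.6, 0.9, 0.4]
finger_gap: 0.1
grip_force: 0.7
```

```bash
python3 - <<'E'
from h import *
go(pt(619,-143,56),tool(25)*Ro.from_euler('z',90,degrees=True))
cap('scene','s2');cap('side','d2')
a=np.hstack([cv2.imread('pics/s2.png')[110:270,190:390],cv2.imread('pics/d2.png')[90:250,200:400]])
cv2.imwrite('pics/c2.png',cv2.resize(a,(800,320)))
E
```

```text
t 4.87 p [682.5 141.8  54.3] NL [ 682.4 -142.1   54.3] ori [154.5   0.7  23.4] F [2.6 0.9 0.4]
(array([-0.193, -0.087,  0.006]), array([ 0.012, -0.007,  0.001]))
```

View pics/c2.png

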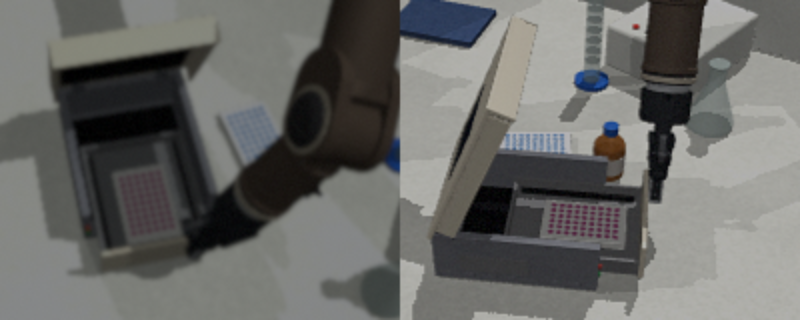

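The fingertip is against the right part of the drawer front, at (195,240) in the left half. The drawer is moving with about 2.7 N and nothing else is touched.

>>> {"method": "drive_tool", "body": {
  "targets": [
    {"delta_pos":[-0.015,-0.007,0],"twist":[0,0,0]},
    {"delta_pos":[-0.03,-0.013,0],"twist":[0,0,0]},
    {"delta_pos":[-0.045,-0.02,0],"twist":[0,0,0]},
    {"delta_pos":[-0.06,-0.026,0],"twist":[0,0,0]},
    {"delta_pos":[-0.075,-0.033,0],"twist":[0,0,0]},
    {"delta_pos":[-0.09,-0.039,0],"twist":[0,0,0]},
    {"delta_pos":[-0.105,-0.046,0],"twist":[0,0,0]},
    {"delta_pos":[-0.12,-0.052,0],"twist":[0,0,0]}
  ]
}}

```text
clock: 5.63
position: [645.9, 125.6, 54.3]
orientation: [154.5, 0.7, 23.4]
force: [3.5, -0.2, -0.1]
finger_gap: -0.1
grip_force: 0.7
```

>>> {"method": "drive_tool", "body": {
  "targets": [
    {"delta_pos":[-0.006,-0.003,0],"twist":[0,0,0]},
    {"delta_pos":[-0.012,-0.005,0],"twist":[0,0,0]},
    {"delta_pos":[-0.018,-0.008,0],"twist":[0,0,0]},
    {"delta_pos":[-0.024,-0.01,0],"twist":[0,0,0]},
    {"delta_pos":[-0.03,-0.013,0],"twist":[0,0,0]},
    {"delta_pos":[-0.036,-0.016,0],"twist":[0,0,0]},
    {"delta_pos":[-0.042,-0.018,0],"twist":[0,0,0]},
    {"delta_pos":[-0.048,-0.021,0],"twist":[0,0,0]}
  ]
}}

```text
clock: 6.3
position: [631.8, 119.7, 54.2]
orientation: [154.5, 0.7, 23.4]
force: [1.7, 0.9, 0.9]
finger_gap: -0.0
grip_force: 0.7
```

```bash
python3 - <<'E'
from h import *
go(pt(619,-143,56),tool(25)*Ro.from_euler('z',90,degrees=True))
E
```

```text
t 6.3 p [631.8 119.7  54.2] NL [ 627.2 -142.1   54.2] ori [154.5   0.7  23.4] F [1.7 0.9 0.9]
(array([-0.024, -0.013,  0.006]), array([ 0.012, -0.008,  0.001]))
```

Next I'll take slow steps of about 1.5 mm per row until the force rises at the stop.

>>> {"method": "drive_tool", "body": {
  "targets": [
    {"delta_pos":[-0.004,-0.002,0],"twist":[0,0,0]},
    {"delta_pos":[-0.008,-0.0035,0],"twist":[0,0,0]},
    {"delta_pos":[-0.012,-0.005,0],"twist":[0,0,0]},
    {"delta_pos":[-0.016,-0.007,0],"twist":[0,0,0]},
    {"delta_pos":[-0.02,-0.009,0],"twist":[0,0,0]},
    {"delta_pos":[-0.024,-0.01,0],"twist":[0,0,0]},
    {"delta_pos":[-0.027,-0.012,0],"twist":[0,0,0]},
    {"delta_pos":[-0.03,-0.013,0],"twist":[0,0,0]}
  ]
}}

```text
clock: 6.97
position: [624.0, 116.4, 54.4]
orientation: [154.5, 0.6, 23.5]
force: [9.0, 0.9, -2.3]
finger_gap: 0.2
grip_force: 0.7
```

```bash
python3 - <<'E'
from h import *
go(pt(619,-143,56),tool(25)*Ro.from_euler('z',90,degrees=True))
E
```

```text
t 6.97 p [624.  116.4  54.4] NL [ 618.7 -142.    54.4] ori [154.5   0.6  23.5] F [ 9.   0.9 -2.3]
(array([ 0.002, -0.003,  0.005]), array([ 0.011, -0.006,  0.   ]))
```

>>> {"method": "drive_tool", "body": {
  "targets": [
    {"delta_pos":[-0.002,-0.001,0],"twist":[0,0,0]},
    {"delta_pos":[-0.004,-0.002,0],"twist":[0,0,0]},
    {"delta_pos":[-0.006,-0.003,0],"twist":[0,0,0]},
    {"delta_pos":[-0.008,-0.0035,0],"twist":[0,0,0]},
    {"delta_pos":[-0.01,-0.004,0],"twist":[0,0,0]},
    {"delta_pos":[-0.01,-0.004,0],"twist":[0,0,0]},
    {"delta_pos":[-0.01,-0.004,0],"twist":[0,0,0]},
    {"delta_pos":[-0.01,-0.004,0],"twist":[0,0,0]}
  ]
}}

```text
clock: 7.63
position: [623.8, 116.7, 55.5]
orientation: [154.5, 0.3, 23.6]
force: [12.8, 2.6, -0.8]
finger_gap: 0.1
grip_force: 1.0
```

The drawer is against its stop: no advance for 3 mm more of command, with the force up to 13 N. I'll back off, then rise.

>>> {"method": "drive_tool", "body": {
  "targets": [
    {"delta_pos":[0.05,0.022,0],"twist":[0,0,0]},
    {"delta_pos":[0.13,0.057,0],"twist":[0,0,0]},
    {"delta_pos":[0.21,0.092,0.02],"twist":[0,0,0]},
    {"delta_pos":[0.25,0.11,0.1],"twist":[0,0,0]},
    {"delta_pos":[0.25,0.11,0.23],"twist":[0,0,0]},
    {"delta_pos":[0.25,0.11,0.36],"twist":[0,0,0]},
    {"delta_pos":[0.25,0.11,0.49],"twist":[0,0,0]},
    {"delta_pos":[0.25,0.11,0.62],"twist":[0,0,0]}
  ]
}}

```text
clock: 8.3
position: [693.9, 147.1, 241.4]
orientation: [154.5, 0.8, 23.4]
force: [0.2, 0.1, 0.2]
finger_gap: 0.4
grip_force: 0.0
```

```bash
python3 - <<'E'
from h import *
S=tool(0,20)*Ro.from_euler('z',90,degrees=True); print('tool z',S.apply([0,0,1]))
go(pt(400,-165,420),S)
for nme in('scene','side'):
    d=cap(nme,nme+'3')[1];P=cloud(nme,d).reshape(-1,3);N=P@n;L=P@l
    m=(abs(N-605)<25)&(abs(L+188)<60)&(P[:,2]>74)&(P[:,2]<90);print(nme,m.sum(),np.percentile(N[m],[2,50,98]))
E
```

```text
tool z [ 0.31365302  0.13638021 -0.93969262]
t 8.3 p [693.9 147.1 241.4] NL [ 695.  -141.8  241.4] ori [154.5   0.8  23.4] F [0.2 0.1 0.2]
(array([-0.871, -0.463,  0.595]), array([ 0.522, -0.146,  0.073]))
scene 140 [601.24793299 607.43759855 610.11717277]
side 72 [600.45385373 604.48184451 608.07920402]
```

>>> {"method": "drive_tool", "body": {
  "targets": [
    {"delta_pos":[0,0,0.13],"twist":[0.05,-0.014,0.007]},
    {"delta_pos":[0,0,0.26],"twist":[0.1,-0.03,0.014]},
    {"delta_pos":[0,0,0.39],"twist":[0.16,-0.045,0.02]},
    {"delta_pos":[-0.03,-0.016,0.5],"twist":[0.22,-0.06,0.03]},
    {"delta_pos":[-0.08,-0.043,0.57],"twist":[0.29,-0.08,0.04]},
    {"delta_pos":[-0.16,-0.086,0.595],"twist":[0.36,-0.1,0.05]},
    {"delta_pos":[-0.25,-0.134,0.595],"twist":[0.44,-0.123,0.06]},
    {"delta_pos":[-0.35,-0.187,0.595],"twist":[0.522,-0.146,0.073]}
  ]
}}

```text
clock: 9.07
position: [588.9, 91.7, 418.1]
orientation: [-179.9, -20.2, 23.5]
force: [-1.2, -1.5, 1.4]
finger_gap: -0.2
grip_force: 0.0
```

```bash
python3 - <<'E'
from h import *
S=tool(0,20)*Ro.from_euler('z',90,degrees=True)
go(pt(400,-165,420),S)
E
```

```text
t 9.07 p [588.9  91.7 418.1] NL [ 576.7 -150.7  418.1] ori [-179.9  -20.2   23.5] F [-1.2 -1.5  1.4]
(array([-0.521, -0.278,  0.006]), array([-0.004,  0.003, -0.001]))
```

>>> {"method": "drive_tool", "body": {
  "targets": [
    {"delta_pos":[-0.07,-0.037,0],"twist":[0,0,0]},
    {"delta_pos":[-0.14,-0.075,0],"twist":[0,0,0]},
    {"delta_pos":[-0.21,-0.112,0],"twist":[0,0,0]},
    {"delta_pos":[-0.28,-0.15,0],"twist":[0,0,0]},
    {"delta_pos":[-0.35,-0.187,0],"twist":[0,0,0]},
    {"delta_pos":[-0.42,-0.224,0],"twist":[0,0,0]},
    {"delta_pos":[-0.48,-0.256,0],"twist":[0,0,0]},
    {"delta_pos":[-0.521,-0.278,0],"twist":[0,0,0]}
  ]
}}

```text
clock: 9.73
position: [440.4, 12.4, 418.8]
orientation: [-179.9, -20.2, 23.6]
force: [0.3, -0.2, 0.0]
finger_gap: 0.1
grip_force: 0.0
```

```bash
python3 - <<'E'
from h import *
S=tool(0,20)*Ro.from_euler('z',90,degrees=True)
go(pt(415,-165,303),S); print(np.round(arm.read_state()['joint_pos'],1))
cap('scene','s4');cap('side','d4')
a=np.hstack([cv2.imread('pics/s4.png')[0:240,150:450],cv2.imread('pics/d4.png')[20:260,80:380]])
cv2.imwrite('pics/c4.png',cv2.resize(a,(800,320)))
E
```

```text
t 9.73 p [440.4  12.4 418.8] NL [ 408.8 -164.3  418.8] ori [-179.9  -20.2   23.6] F [ 0.3 -0.2  0. ]
(array([ 0.02 ,  0.006, -0.386]), array([-0.002,  0.002, -0.001]))
[-31.8 -16.7  22.  111.3   1.5  64.6 -76.4]
```

View pics/c4.png

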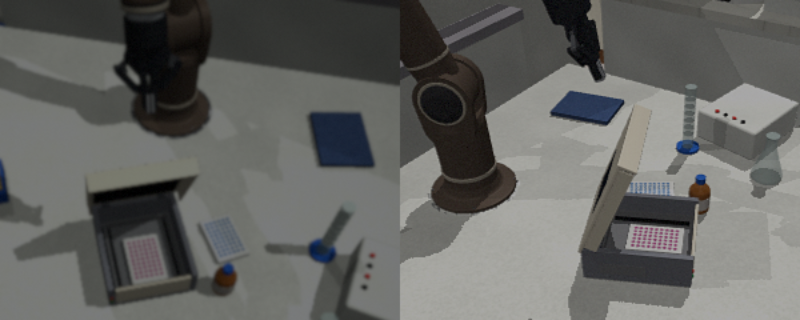

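The drawer is home and the hood still up. The gripper is clear behind and above it, but j2 is near its limit, so I'll lower before pushing.

>>> {"method": "drive_tool", "body": {
  "targets": [
    {"delta_pos":[0.01,0.005,-0.06],"twist":[0,0,0]},
    {"delta_pos":[0.02,0.009,-0.12],"twist":[0,0,0]},
    {"delta_pos":[0.03,0.013,-0.18],"twist":[0,0,0]},
    {"delta_pos":[0.035,0.015,-0.24],"twist":[0,0,0]},
    {"delta_pos":[0.035,0.015,-0.3],"twist":[0,0,0]},
    {"delta_pos":[0.035,0.015,-0.35],"twist":[0,0,0]},
    {"delta_pos":[0.035,0.015,-0.38],"twist":[0,0,0]},
    {"delta_pos":[0.035,0.015,-0.39],"twist":[0,0,0]}
  ]
}}

```text
clock: 10.5
position: [451.9, 17.5, 300.4]
orientation: [-179.9, -20.0, 23.6]
force: [0.5, -0.7, 0.6]
finger_gap: 0.3
grip_force: 0.0
```

```bash
python3 - <<'E'
from h import *
S=tool(0,20)*Ro.from_euler('z',90,degrees=True)
go(pt(440,-165,303),S); print(np.round(arm.read_state()['joint_pos'],1))
p0=tcp()[0]
H=lambda a,r=220,o=8: pt(371.5+r*np.cos(a)-o*np.sin(a),-165,92+r*np.sin(a)+o*np.cos(a))
for a in range(68,-1,-4): print(a,H(np.radians(a)).round(0),NL(H(np.radians(a))))
E
```

```text
t 10.5 p [451.9  17.5 300.4] NL [ 421.4 -164.1  300.4] ori [-179.9  -20.    23.6] F [ 0.5 -0.7  0.6]
(array([0.058, 0.022, 0.009]), array([-0.001, -0.   , -0.001]))
[-33.2 -11.3  26.1 123.1  -1.1  47.9 -72.5]
68 [475.  27. 299.] [ 446.5 -165.   299. ]
64 [488.  32. 293.] [ 460.8 -165.   293.2]
60 [501.  38. 287.] [ 474.6 -165.   286.5]
56 [513.  43. 279.] [ 487.9 -165.   278.9]
52 [525.  48. 270.] [ 500.6 -165.   270.3]
48 [536.  53. 261.] [ 512.8 -165.   260.8]
44 [547.  58. 251.] [ 524.2 -165.   250.6]
40 [556.  62. 240.] [ 534.9 -165.   239.5]
36 [565.  66. 228.] [ 544.8 -165.   227.8]
32 [574.  70. 215.] [ 553.8 -165.   215.4]
28 [581.  73. 202.] [ 562.  -165.   202.3]
24 [588.  76. 189.] [ 569.2 -165.   188.8]
20 [594.  78. 175.] [ 575.5 -165.   174.8]
16 [598.  80. 160.] [ 580.8 -165.   160.3]
12 [602.  82. 146.] [ 585.  -165.   145.6]
8 [605.  83. 131.] [ 588.2 -165.   130.5]
4 [607.  84. 115.] [ 590.4 -165.   115.3]
0 [608.  85. 100.] [ 591.5 -165.   100. ]
```

>>> {"method": "drive_tool", "body": {
  "targets": [
    {"delta_pos":[0.04,0.018,0],"twist":[0,0,0]},
    {"delta_pos":[0.075,0.032,-0.003],"twist":[0,0,0]},
    {"delta_pos":[0.098,0.04,-0.013],"twist":[0,0,0]},
    {"delta_pos":[0.12,0.049,-0.023],"twist":[0,0,0]},
    {"delta_pos":[0.142,0.058,-0.033],"twist":[0,0,0]},
    {"delta_pos":[0.163,0.068,-0.045],"twist":[0,0,0]},
    {"delta_pos":[0.183,0.077,-0.057],"twist":[0,0,0]},
    {"delta_pos":[0.203,0.085,-0.07],"twist":[0,0,0]}
  ]
}}

```text
clock: 11.17
position: [514.1, 42.5, 280.8]
orientation: [-180.0, -20.2, 23.5]
force: [-2.3, 0.6, 0.6]
finger_gap: 0.3
grip_force: 0.9
```

```bash
cat >> h.py <<'E'
def hood(tag):
    for nme in('scene','side'):
        P=cloud(nme,cap(nme,tag+nme)[1]).reshape(-1,3);N=P@n-371.5;L=P@l;Z=P[:,2]-92
        m=(abs(L+188)>60)&(abs(L+188)<108)&(np.hypot(N,Z)<262)&(np.hypot(N,Z)>235)&(N>0)&(Z>-5)
        a=np.degrees(np.arctan2(Z[m],N[m])); print(nme,m.sum(),'ang pct',np.percentile(a,[5,50,95]).round(1) if m.sum() else '')
E
python3 - <<'E'
from h import *
go(pt(440,-165,303),tool(0,20)*Ro.from_euler('z',90,degrees=True)); hood('h1')
E
```

```text
t 11.17 p [514.1  42.5 280.8] NL [ 488.4 -166.   280.8] ori [-180.   -20.2   23.5] F [-2.3  0.6  0.6]
(array([-0.149, -0.061,  0.074]), array([-0.002,  0.002,  0.   ]))
scene 523 ang pct [47.8 51.9 56. ]
side 294 ang pct [48.1 52.6 56.5]
```

>>> {"method": "drive_tool", "body": {
  "targets": [
    {"delta_pos":[0.017,0.01,-0.02],"twist":[0,0,0]},
    {"delta_pos":[0.037,0.018,-0.037],"twist":[0,0,0]},
    {"delta_pos":[0.055,0.027,-0.052],"twist":[0,0,0]},
    {"delta_pos":[0.073,0.035,-0.067],"twist":[0,0,0]},
    {"delta_pos":[0.092,0.043,-0.083],"twist":[0,0,0]},
    {"delta_pos":[0.11,0.052,-0.1],"twist":[0,0,0]},
    {"delta_pos":[0.125,0.058,-0.12],"twist":[0,0,0]},
    {"delta_pos":[0.14,0.065,-0.137],"twist":[0,0,0]}
  ]
}}

```text
clock: 11.93
position: [556.3, 62.0, 239.5]
orientation: [-180.0, -20.2, 23.5]
force: [-0.6, -1.5, 1.6]
finger_gap: 0.0
grip_force: 0.7
```

>>> {"method": "drive_tool", "body": {
  "targets": [
    {"delta_pos":[0.015,0.007,-0.02],"twist":[0,0,0]},
    {"delta_pos":[0.03,0.013,-0.04],"twist":[0,0,0]},
    {"delta_pos":[0.045,0.02,-0.062],"twist":[0,0,0]},
    {"delta_pos":[0.06,0.027,-0.083],"twist":[0,0,0]},
    {"delta_pos":[0.072,0.032,-0.105],"twist":[0,0,0]},
    {"delta_pos":[0.083,0.037,-0.127],"twist":[0,0,0]},
    {"delta_pos":[0.095,0.042,-0.148],"twist":[0,0,0]},
    {"delta_pos":[0.107,0.047,-0.17],"twist":[0,0,0]}
  ]
}}

```text
clock: 12.6
position: [587.9, 76.0, 188.4]
orientation: [-180.0, -20.2, 23.5]
force: [-1.3, -0.6, 1.0]
finger_gap: -0.1
grip_force: 0.6
```

```bash
python3 - <<'E'
from h import *
go(pt(591.5,-165,100),tool(0,20)*Ro.from_euler('z',90,degrees=True)); hood('h2')
E
```

```text
t 12.6 p [587.9  76.  188.4] NL [ 569.4 -164.7  188.4] ori [-180.   -20.2   23.5] F [-1.3 -0.6  1. ]
(array([ 0.068,  0.028, -0.295]), array([-0.002,  0.002, -0.   ]))
scene 567 ang pct [17.  23.3 47.2]
side 208 ang pct [17.6 24.4 34.7]
```

>>> {"method": "drive_tool", "body": {
  "targets": [
    {"delta_pos":[0.01,0.003,-0.022],"twist":[0,0,0]},
    {"delta_pos":[0.02,0.007,-0.045],"twist":[0,0,0]},
    {"delta_pos":[0.027,0.01,-0.07],"twist":[0,0,0]},
    {"delta_pos":[0.035,0.014,-0.094],"twist":[0,0,0]},
    {"delta_pos":[0.042,0.017,-0.118],"twist":[0,0,0]},
    {"delta_pos":[0.047,0.02,-0.141],"twist":[0,0,0]},
    {"delta_pos":[0.052,0.022,-0.16],"twist":[0,0,0]},
    {"delta_pos":[0.055,0.023,-0.178],"twist":[0,0,0]}
  ]
}}

```text
clock: 13.37
position: [604.4, 82.8, 135.0]
orientation: [-180.0, -20.2, 23.5]
force: [0.2, -0.2, 1.2]
finger_gap: -0.3
grip_force: 0.5
```

>>> {"method": "drive_tool", "body": {
  "targets": [
    {"delta_pos":[0.001,0,-0.01],"twist":[0,0,0]},
    {"delta_pos":[0.003,0.001,-0.02],"twist":[0,0,0]},
    {"delta_pos":[0.004,0.002,-0.03],"twist":[0,0,0]},
    {"delta_pos":[0.006,0.002,-0.04],"twist":[0,0,0]},
    {"delta_pos":[0.007,0.003,-0.05],"twist":[0,0,0]},
    {"delta_pos":[0.008,0.003,-0.059],"twist":[0,0,0]},
    {"delta_pos":[0.009,0.003,-0.067],"twist":[0,0,0]},
    {"delta_pos":[0.01,0.004,-0.075],"twist":[0,0,0]}
  ]
}}

```text
clock: 14.03
position: [607.3, 83.9, 113.1]
orientation: [-180.0, -20.2, 23.5]
force: [-0.9, -0.1, 0.6]
finger_gap: 0.2
grip_force: 0.4
```

```bash
python3 - <<'E'
from h import *
go(pt(591.5,-165,100),tool(0,20)*Ro.from_euler('z',90,degrees=True)); hood('h3')
E
```

```text
t 14.03 p [607.3  83.9 113.1] NL [ 590.4 -165.2  113.1] ori [-180.   -20.2   23.5] F [-0.9 -0.1  0.6]
(array([ 0.003,  0.002, -0.044]), array([-0.002,  0.003,  0.   ]))
scene 248 ang pct [-0.7  3.8  5. ]
side 93 ang pct [3.  4.5 5. ]
```

Now slow: 1.3 mm per row.

>>> {"method": "drive_tool", "body": {
  "targets": [
    {"delta_pos":[0,0,-0.005],"twist":[0,0,0]},
    {"delta_pos":[0,0,-0.01],"twist":[0,0,0]},
    {"delta_pos":[0,0,-0.015],"twist":[0,0,0]},
    {"delta_pos":[0,0,-0.02],"twist":[0,0,0]},
    {"delta_pos":[0,0,-0.024],"twist":[0,0,0]},
    {"delta_pos":[0,0,-0.028],"twist":[0,0,0]},
    {"delta_pos":[0,0,-0.032],"twist":[0,0,0]},
    {"delta_pos":[0,0,-0.035],"twist":[0,0,0]}
  ]
}}

```text
clock: 14.8
position: [607.4, 83.9, 102.7]
orientation: [-180.0, -20.2, 23.5]
force: [0.4, -0.9, 3.4]
finger_gap: -0.1
grip_force: 1.6
```

>>> {"method": "drive_tool", "body": {
  "targets": [
    {"delta_pos":[0,0,-0.002],"twist":[0,0,0]},
    {"delta_pos":[0,0,-0.004],"twist":[0,0,0]},
    {"delta_pos":[0,0,-0.006],"twist":[0,0,0]},
    {"delta_pos":[0,0,-0.008],"twist":[0,0,0]},
    {"delta_pos":[0,0,-0.01],"twist":[0,0,0]},
    {"delta_pos":[0,0,-0.011],"twist":[0,0,0]},
    {"delta_pos":[0,0,-0.012],"twist":[0,0,0]},
    {"delta_pos":[0,0,-0.013],"twist":[0,0,0]}
  ]
}}

```text
clock: 15.47
position: [607.8, 83.9, 101.8]
orientation: [-179.9, -20.4, 23.4]
force: [-17.4, -2.8, 35.6]
finger_gap: -0.2
grip_force: 18.0
```

The force has climbed to 36 N with no further travel, so the hood is at its stop. I'll lift straight off.

>>> {"method": "drive_tool", "body": {
  "targets": [
    {"delta_pos":[0,0,0.012],"twist":[0,0,0]},
    {"delta_pos":[0,0,0.03],"twist":[0,0,0]},
    {"delta_pos":[0,0,0.08],"twist":[0,0,0]},
    {"delta_pos":[0,0,0.15],"twist":[0,0,0]},
    {"delta_pos":[-0.02,0,0.25],"twist":[0,0,0]},
    {"delta_pos":[-0.05,0,0.35],"twist":[0,0,0]},
    {"delta_pos":[-0.08,0,0.45],"twist":[0,0,0]},
    {"delta_pos":[-0.1,0,0.5],"twist":[0,0,0]}
  ]
}}

```text
clock: 16.13
position: [577.7, 83.5, 252.1]
orientation: [180.0, -20.3, 23.4]
force: [1.4, -0.2, 0.4]
finger_gap: 0.1
grip_force: 0.0
```

```bash
python3 - <<'E'
from h import *
print(tcp()[2]['force'])
for nme in('scene','side'):
    P=cloud(nme,cap(nme,nme+'5')[1]).reshape(-1,3);N=P@n-371.5;L=P@l;Z=P[:,2]
    for a,b in((30,80),(215,245)):
        for sgn in(-1,1):
            m=((L+188)*sgn>40)&((L+188)*sgn<105)&(N>a)&(N<b)&(Z>80)&(Z<120); print(nme,a,sgn,m.sum(),np.median(Z[m]).round(1))
    m=(abs(L+188)<110)&(Z>90)&(Z<110)&(N>0)&(N<290);print('front N',np.percentile(N[m],[50,99]).round(1))
a=np.hstack([cv2.imread('pics/scene5.png')[60:300,100:450],cv2.imread('pics/side5.png')[60:300,100:450]])
cv2.imwrite('pics/c5.png',cv2.resize(a,(800,274)))
E
```

```text
[ 1.4245248  -0.17615068  0.35064953]
scene 30 -1 265 99.1
scene 30 1 58 98.6
scene 215 -1 196 98.9
scene 215 1 187 99.2
front N [146.9 247.1]
side 30 -1 269 100.1
side 30 1 209 100.6
side 215 -1 165 100.0
side 215 1 128 100.2
front N [125.2 243.9]
```

View pics/c5.png

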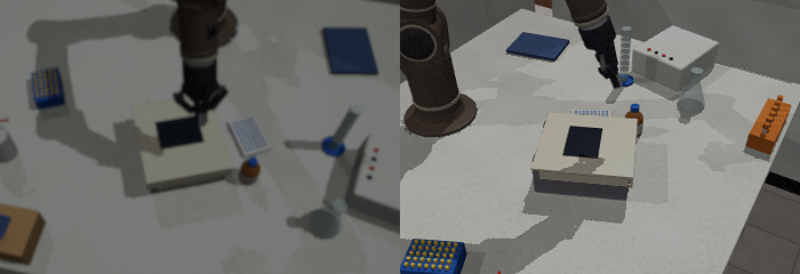

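The hood lies level at 100 mm, front and back. Its cream panel is centred at about (180,140) in the left half. The bottle, spare plate and other bystanders stand where they were, and the robot is clear.

```bash
python3 -c "
from workcell import arm
print(arm.job_done())"
```

```text
the job is handed in; nothing more can be done
None
```

The drawer was pushed home first, then the hood fully shut, both slowly, and the job is handed in with the robot clear; the drawer front actually faced about +x, not -y as the text says, so I worked from the measured pose.

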